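# Slide the paint tin home along the fence and lock it in with the collar

## Task

Get the paint tin ready for opening in the wooden jig: slide it upright along the fence, without lifting it off the board or letting it wander from the fence, until it is fully home against the end stop. Then lock it there by slipping the steel collar, wide end down, over the upright stud behind the tin until it sits flat on the board. Do not disturb the jar, the tape measure or the wood block.

Things in the scene. Friction and masses are not known exactly. Their poses are not given: they have to be found in the camera images.
- jig: The jig, fixed: plywood board 270 (x) x 360 (y) x 12 mm with a wooden fence, end stop, cheek and a steel stud. Origin: centre of its underside; z up, own x to the far edge, own y along the lane towards the end stop. 'Jig x, y' below are in this frame, in mm. The board in front of the lane is bare.
- fence (a point): Middle of the foot of the fence's working face (jig x 100, y 0, on the board's top, 12 above the jig's origin). The straight wooden fence runs along the far side from jig y -165 to 165, is 18 thick and 40 high above the board; its face looks to -x, to the robot. Axes as the jig's.
- stop (a point): Foot of the end stop's face, in the middle of the bay (jig x 61.3, y 150, on the board's top). The wooden end stop, 60 high, 18 thick, closes the lane at its +y (left) end, jig x 8 to 100. A low cheek (30 high, jig x 10 to 20, y 105 to 150) stands opposite the fence beside it, so the bay is 80 wide. Axes as the jig's.
- bay (a point): Point on the board's top (12 above the jig's origin) where the middle of the tin's base is when the tin touches both the fence and the end stop: jig x = 61.3, y = 111.3. Axes as the jig's.
- stud_foot (a point): Foot of the fixed upright steel stud, at jig x 6, y 58.3 on the board's top (12 above the jig's origin). The stud is 16 mm in diameter and 50 mm tall, its top 8 mm tapering to 8 mm diameter. Axes as the jig's.
- tin: Round paint tin standing on the board near the fence (gap up to 5 mm), 100 to 200 mm short of its home; 77.4 mm in diameter, 77 high, too wide for most grippers; 0.35 to 0.7 kg, slides with friction. Origin: centre of its base, z up. Its lid does not open. Pushed below half its height it slides and does not tip.
- collar: Loose steel collar standing on the board in front of the lane, wide end down, 0.25 kg: flange 64 mm diameter, 24 high; above it a neck 38 mm diameter (the grip); 74 high in all; 20 mm bore right through. Origin: centre of its underside on the bore's axis, z up. Seated on the stud, it clears a tin that is home by 6 mm and bars its way back; a tin well short of home blocks it.
- jar_nails: Bystander: small jar of nails with a white lid, 48 mm in diameter, 76 mm high, standing on the table behind the fence. Origin: centre of its base.
- block: Bystander: pine off-cut 45 x 90 x 38 mm lying on the table to the right of the jig, nearer the robot. Origin: centre of its underside.
- tape_measure: Bystander: yellow tape measure 36 x 77 x 62 mm standing on the table to the right of the jig. Origin: centre of its underside.
Not all that is in view belongs to the job. What is shaped like the tin but green or pink is not meant.

How it is judged:
By the outcome, as a careful person would: the job done as asked, in the order asked, and still so for the second after the job is handed in, with the robot touching nothing.
It also fails if it takes over 64 s, if anything falls off the work surface, if the arm or the gripper's body presses on something with over 40 N, if the wrist force passes 120 N, or if a joint passes its speed limit or range.

## Robot

A 7-joint arm with a two-finger parallel gripper is mounted at the origin on a cart in front of the work surface, level with it; the furniture and walls round the work are solid. World frame = base frame: x ahead of the robot, y to its left, z up, the work surface at z = 0. Lengths are in m, angles in degrees, forces in N, time in s.
With the tool pointing down it reaches from about 0.425 to 0.925 m from the base axis. Payload 6.8 kg.
Tool frame: the origin (TCP) lies midway between the tips of the shut fingers; the grasp point (between the pads) lies 19 mm behind it (manip.grasp_offset is the distance from the TCP to the grasp point, in m); z points along the fingers, y is the line along which they close (so a half turn about z gives the same grasp; the last joint's range is limited). The gripper opens to 85 mm and grips with 20 to 120 N. Pads are 22 mm wide; open, the fingers measure 114 mm over their backs; the gripper's body (76 mm by 85 mm) begins 54 mm behind the grasp point. The pads swing forward as they close: fully open they stand 13 mm farther back than shut.
Start: joints at [-79.303, 27.33, 1.283, 89.118, -0.659, 63.558, -4.761], TCP at [0.196, 0.646, 0.231] pointing down, gripper open.
Joint ranges: [-169.35, 169.35], [-19.33, 120.38], [-80.79, 83.38], [13.8, 139.57], [-78.32, 258.32], [9.67, 109.79], [-169.56, 169.56]. Speed limits (degrees/s): [136.94, 136.94, 180, 180, 180, 180, 180].

## Interface

Orientations are given as [roll, pitch, yaw] about the fixed x, y, z axes, in that order (R = Rz(yaw) Ry(pitch) Rx(roll)).
In Python, from workcell import manip, kin, read_camera, camera_model, job gives the robot as it stands. Calls block until the motion is done:
- manip.reach(position, orientation): joint-space move of the TCP to a pose.
- manip.move_linear(position, rot=None, feed=0.15): straight line of the TCP; rot=None keeps the orientation; feed is the mean speed in m/s.
- manip.set_joints(angles): joint-space move.
- manip.grip(opening, strength=None): finger opening in m; strength is the grip in N (None keeps the last); returns when the fingers have stopped.
- manip.pause(seconds).
- kin.inverse_kinematics(position, orientation): joint angles nearest the present ones, or None.
- read_camera(name): name is "scene" or "top"; returns the picture (420x560x3 uint8, red, green, blue); there is no depth.
- camera_model(name): a dict with "intrinsics" (3x3 intrinsics, pixels), "world_from_camera" (4x4, takes a point from camera to world coordinates). Camera axes: x right, y down, z forward; pixel columns grow to the right and rows downward; lengths in m; the calibration is good to about 2 mm. A picture is of the moment at which its call begins. camera_model takes no time and is no camera call.
A pose or a line that the arm cannot do raises manip.Unreachable and nothing moves.
- job.sign_off(): hands the job in; it is judged then, once.
Readings, each from a call of its own:
- manip.get_time_s(): time.
- manip.get_qpos(): joint angles.
- manip.get_dq(): joint speeds.
- manip.get_tau(): joint torques, N m.
- manip.get_ee_pos(): TCP position.
- manip.get_orientation(): TCP orientation.
- manip.get_force(): force on the tool from outside, world axes, zero at the start.
- manip.get_moment(): the same for the moment, N m.
- manip.get_width(): finger opening in m.
- manip.get_grip_force(): force on a finger pad.
Only numpy, scipy, OpenCV 4.12 (cv2) and the standard library are available. Lean on these libraries where they do the work, as an engineer would, in place of code of your own. Each camera call takes 0.05 s, during which the arm holds its last target. There are 200 camera calls.

## Working session

There is one attempt and no reset: what is moved stays moved. The work goes in short steps, each a Python script; the robot and the scene stay as the last script left them, time stands still between calls to the robot, and variables do not carry over. Pictures are saved under pics/ and viewed, at most 10 in all, crops included, and the job is handed in when it is done.

```bash
mkdir -p pics; python3 - <<'E'
from workcell import *
import cv2,numpy as np
for n in("scene","top"):
    im=read_camera(n); cv2.imwrite(f"pics/{n}0.png",im[:,:,::-1]); m=camera_model(n)
    print(n,np.round(m["intrinsics"],1).tolist(),np.round(m["world_from_camera"],3).tolist())
print(manip.get_time_s(),manip.get_orientation(),manip.grasp_offset)
E
```

```text
scene [[423.5, 0.0, 275.1], [0.0, 423.5, 211.9], [0.0, 0.0, 1.0]] [[0.771, -0.442, 0.459, 0.018], [-0.637, -0.552, 0.539, -0.873], [0.015, -0.707, -0.707, 0.872], [0.0, 0.0, 0.0, 1.0]]
top [[494.0, 0.0, 284.1], [0.0, 494.0, 219.4], [0.0, 0.0, 1.0]] [[0.011, -0.999, 0.049, 0.508], [-1.0, -0.01, 0.007, -0.253], [-0.006, -0.05, -0.999, 1.15], [0.0, 0.0, 0.0, 1.0]]
0.1 [-1.79904935e+02  6.74472482e-03  1.63113665e+02] 0.0187
```

View pics/scene0.png

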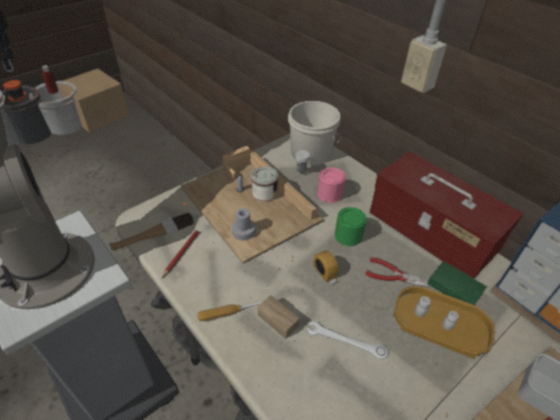

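View pics/top0.png

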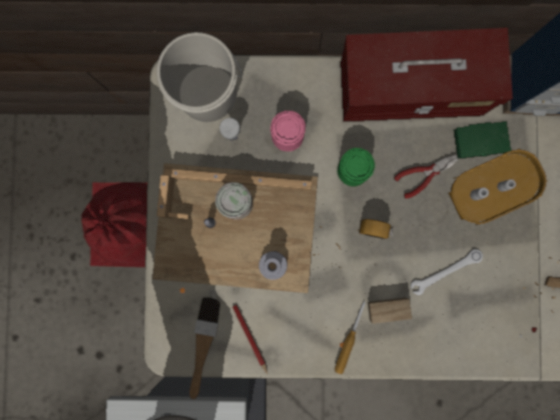

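Candidates for the tin, in the top view: white or grey tin (235,200) on the board, green (357,167), pink (289,130), white bucket (198,78). The task describes a tin on the board near the fence, so I choose (235,200). The collar is at (273,264), the stud at (209,222). I'll check this in a close crop.

```bash
python3 - <<'E'
import cv2,numpy as np
im=cv2.imread("pics/top0.png")[158:298,145:325]
im=cv2.convertScaleAbs(cv2.resize(im,None,fx=4.2,fy=4.2,interpolation=cv2.INTER_CUBIC),alpha=1.6)
for k in range(0,180,20):
    c=int(k*4.2); cv2.putText(im,str(145+k),(c,10),0,.4,(0,255,255)); cv2.line(im,(c,0),(c,588),(0,255,255),1) if k%40==0 else 0
for k in range(0,140,20):
    c=int(k*4.2); cv2.putText(im,str(158+k),(0,c+12),0,.4,(0,255,255)); cv2.line(im,(0,c),(756,c),(0,255,255),1) if k%40==0 else 0
cv2.imwrite("pics/crop1.png",im)
E
```

```text
(no output)
```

View pics/crop1.png

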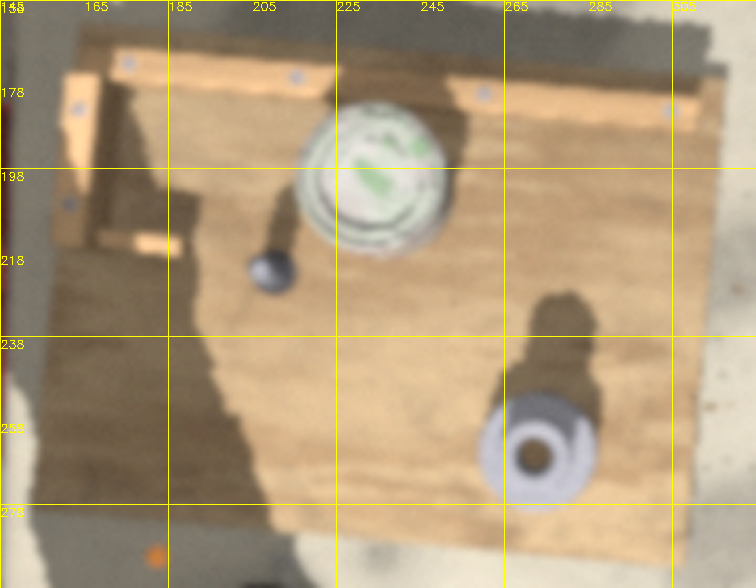

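The crop confirms it: the white tin with green lid marks stands beside the fence. Its lid centre is at crop (372,176), the stud top at (272,272) and the collar bore at (534,457), with the collar standing upright. Next I'll fit the jig pose.

```bash
cat > h.py <<'E'
import numpy as np, cv2
from scipy.optimize import least_squares
from workcell import *
def proj(n,P):
    m=camera_model(n);T=np.linalg.inv(m["world_from_camera"]);p=(np.array(m["intrinsics"])@(T[:3,:3]@np.array(P,float).T+T[:3,3:]));return (p[:2]/p[2]).T
def ray(n,uv,z):
    m=camera_model(n);T=np.array(m["world_from_camera"]);d=T[:3,:3]@np.linalg.inv(m["intrinsics"])@[uv[0],uv[1],1];return T[:3,3]+d*(z-T[2,3])/d[2]
def W(q,P):
    P=np.array(P,float)/1000;c,s=np.cos(q[2]),np.sin(q[2]);return np.c_[q[0]+c*P[:,0]-s*P[:,1],q[1]+s*P[:,0]+c*P[:,1],P[:,2]]
def crop(u,v):return (u+.5)/4.2-.5+145,(v+.5)/4.2-.5+158
E
python3 - <<'E'
from h import *
D=[(32,515,-135,180,12),(685,567,-135,-180,12),(727,75,135,-180,12),(693,130,100,-165,52),(112,79,100,150,52),(52,244,8,168,72),(88,246,8,150,72),(65,73,100,168,72),(180,256,10,105,42),(272,272,6,58.3,62)]
D=np.array(D,float);uv=np.array([crop(*d[:2]) for d in D])
f=lambda q:(proj("top",W(q,D[:,2:]))-uv).ravel()
r=least_squares(f,[.65,0,0],loss='soft_l1');q=r.x
print(q,np.degrees(q[2]));print(np.round(f(q).reshape(-1,2),2).tolist())
np.save("q.npy",q);c,s=np.cos(q[2]),np.sin(q[2])
for n,u,z in[("tin",(372,176),.089),("neck",(534,457),.086),("flange",(538,450),.036),("stud",(272,272),.062)]:
    w=ray("top",crop(*u),z);d=w[:2]-q[:2];print(n,w,"jig",1e3*np.array([c*d[0]+s*d[1],-s*d[0]+c*d[1]]))
print(W(q,[(6,58.3,12),(61.3,111.3,12)]))
# scene overlay
im=cv2.imread("pics/scene0.png");S=3
o=cv2.convertScaleAbs(cv2.resize(im[140:260,180:330],None,fx=5,fy=5,interpolation=2),alpha=1.6)
P=D[:,2:].tolist()+[[6,58.3,12],[100,-165,12],[61.3,111.3,12]]
for u,v in proj("scene",W(q,P)):cv2.circle(o,(int((u-180+.5)*5),int((v-140+.5)*5)),4,(0,0,255),1)
cv2.imwrite("pics/ov.png",o)
print(kin.inverse_kinematics([q[0],q[1],.2],[180,0,90]))
E
```

```text
[ 0.54517385 -0.13282569 -0.07350284] -4.211402433031243
[[-0.03, -0.93], [0.72, 0.04], [0.24, 0.33], [1.49, -0.25], [-0.45, 0.21], [-0.48, 0.64], [-0.89, 0.85], [0.47, -0.27], [0.48, -0.02], [-2.37, -0.72]]
tin [ 0.60265304 -0.1351735   0.089     ] jig [57.49640394  1.87961361]
neck [ 0.45963706 -0.21999646  0.086     ] jig [-78.90430256 -93.21693017]
flange [ 0.46110531 -0.22056136  0.036     ] jig [-77.39853017 -93.67248468]
stud [ 0.55390947 -0.08039708  0.062     ] jig [ 4.86185048 52.92855934]
[[ 0.55543901 -0.07512373  0.012     ]
 [ 0.61448183 -0.02632788  0.012     ]]
[-34.30027886  27.18610516  55.7849288  109.36053538 -26.61254207
  57.50228358  33.37053744]
```

View pics/ov.png

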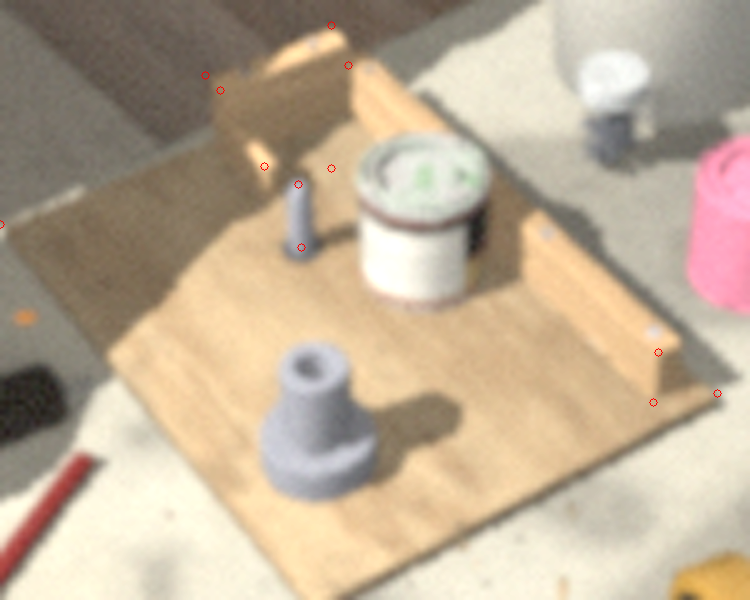

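The scene overlay puts the stud foot at (301,247) and its top at (298,184), both on the stud, so the jig fit holds. My top-view stud click caught the blend of shaft and tip and is the outlier, so I'll drop it. The tin is about 109 mm short of home with a gap of about 4 mm. Plan: push with the shut fingers held low, their face turned 18° towards the fence.

```bash
cat >> h.py <<'E'
try:q=np.load("q.npy")
except Exception:pass
YJ=np.degrees(q[2]); A=np.radians(18); N=np.array([np.sin(A),np.cos(A)])
def Wp(xy,z):
    w=W(q,[(xy[0],xy[1],0)])[0];return [w[0],w[1],z]
def jig(p):
    d=np.array(p[:2])-q[:2];c,s=np.cos(q[2]),np.sin(q[2]);return 1e3*np.array([c*d[0]+s*d[1],-s*d[0]+c*d[1]])
def fj():
    f=manip.get_force();c,s=np.cos(q[2]),np.sin(q[2]);return np.round([c*f[0]+s*f[1],-s*f[0]+c*f[1],f[2]],1)
E
python3 - <<'E'
from h import *
D=[(32,515,-135,180,12),(685,567,-135,-180,12),(727,75,135,-180,12),(693,130,100,-165,52),(112,79,100,150,52),(52,244,8,168,72),(88,246,8,150,72),(65,73,100,168,72),(180,256,10,105,42)]
D=np.array(D,float);uv=np.array([crop(*d[:2]) for d in D])
q=least_squares(lambda q:(proj("top",W(q,D[:,2:]))-uv).ravel(),[.65,0,0],loss='soft_l1').x;np.save("q.npy",q);print(q)
import h;h.q=q
tin=jig(ray("top",crop(372,176),.089));print("tin",tin)
s=tin-N*(38.7+11+22)
best=None
for y in(72,-108):
    j=kin.inverse_kinematics(Wp(s,.2),[180,0,y+np.degrees(q[2])]);k=kin.inverse_kinematics(Wp(s,.2),[180,0,y-27+np.degrees(q[2])]);print(y,None if j is None else np.round(j),None if k is None else np.round(k))
    if j is not None and (best is None or abs(j[6])<best[0]):best=(abs(j[6]),y)
y=best[1];np.save("y.npy",y);np.save("tin.npy",tin)
manip.grip(0)
manip.reach(Wp(s,.2),[180,0,y+np.degrees(q[2])])
manip.move_linear(Wp(s,.030),feed=.12)
print(manip.get_time_s(),jig(manip.get_ee_pos()),manip.get_ee_pos()[2],fj(),manip.get_width())
cv2.imwrite("pics/p1.png",cv2.convertScaleAbs(cv2.resize(read_camera("scene")[130:260,170:340,::-1],None,fx=4.5,fy=4.5,interpolation=2),alpha=1.6))
E
```

```text
[ 0.54535202 -0.13246496 -0.07382461]
tin [57.3447136   1.52522523]
72 [-25.  33.  55. 103. -31.  61.  19.] [-25.  32.  55. 103. -30.  61.  -8.]
-108 [ -33.   44.   73.  103.  -45.   69. -148.] [-20.  29.  47. 103. -25.  59. 167.]
5.6833 [ 35.73153471 -66.84687502] 0.030714382930696504 [ 0.1  0.2 -0.5] 0.00036997188390178594
```

View pics/p1.png

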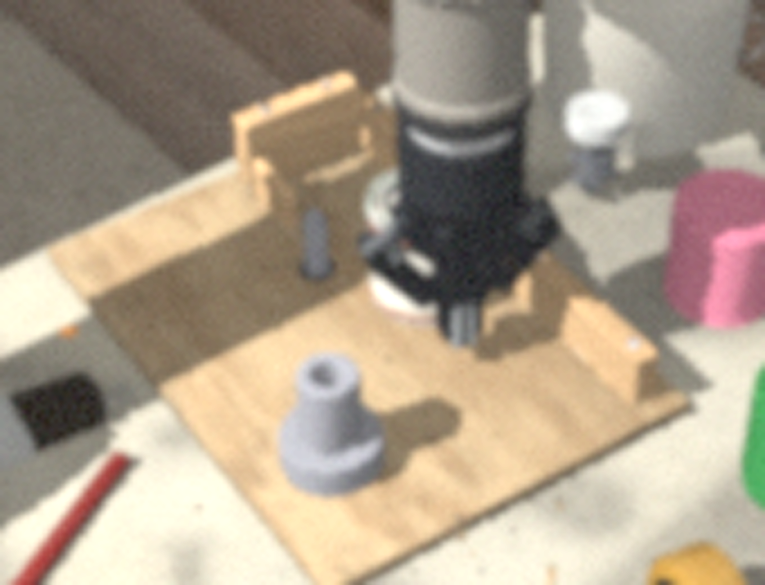

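The shut fingers, at about (460,325), are down behind the tin at (400,300), clear of the collar and the fence. Now I'll close the gap along the face normal, reading the force.

```bash
python3 - <<'E'
from h import *
tin=np.load("tin.npy");s=tin-N*(38.7+11+22)
for d in (16,22,26,29,32,35,38):
    manip.move_linear(Wp(s+N*d,.030),feed=.06);print(d,np.round(jig(manip.get_ee_pos()),1),fj())
    if fj()[0]<-6:break
print(manip.get_time_s(),manip.get_orientation())
E
```

```text
16 [ 40.4 -50.6] [ 0.9  0.3 -0.2]
22 [ 42.1 -45.4] [-0.5 -1.1  0.7]
26 [ 43.3 -41.8] [-0.1 -0.   1. ]
29 [ 44.2 -38.9] [-0.6 -0.9 -0.3]
32 [ 45.2 -35.9] [-0.5 -0.3  0.3]
35 [ 46.1 -33. ] [-0.4 -0.1 -0.2]
38 [ 46.9 -30.2] [-1.3 -1.2  0.1]
7.65 [-1.79986056e+02 -3.61176893e-03  6.77886767e+01]
```

```bash
python3 - <<'E'
from h import *
a=cv2.convertScaleAbs(cv2.resize(read_camera("top")[158:298,145:325,::-1],None,fx=3.1,fy=3.1,interpolation=2),alpha=1.6)
b=cv2.convertScaleAbs(cv2.resize(read_camera("scene")[150:235,220:305,::-1],(240,240),interpolation=2),alpha=1.6)
o=np.zeros((440,800,3),np.uint8);o[:a.shape[0],:a.shape[1]]=a[:,:558];o[:240,560:]=b;cv2.imwrite("pics/p2.png",o)
E
```

```text
(no output)
```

View pics/p2.png

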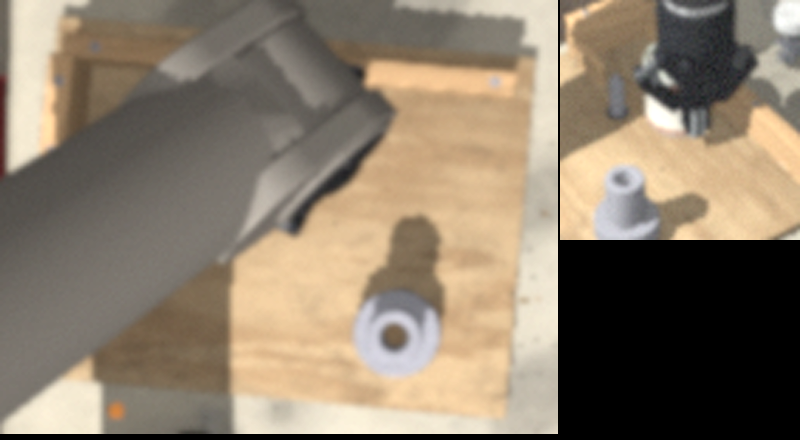

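The arm hides the top view. The scene inset shows the fingers at (695,120) touching the tin's rear. I'll keep going until the force from the fence shows, then slide along it.

```bash
python3 - <<'E'
from h import *
tin=np.load("tin.npy");s=tin-N*(38.7+11+22)
for d in (41,44,47,50,53):
    manip.move_linear(Wp(s+N*d,.030),feed=.06);f=fj();print(d,np.round(jig(manip.get_ee_pos()),1),f)
    if f[0]<-3:break
p=s+N*d
for y in np.arange(p[1]+10,52,10):
    manip.move_linear(Wp((p[0],y),.030),feed=.06);f=fj();print(np.round(jig(manip.get_ee_pos()),1),f)
    if np.hypot(*f[:2])>25:break
print(manip.get_time_s())
E
```

```text
41 [ 47.7 -27.5] [-2.1 -2.5 -0.8]
44 [ 49.2 -24.3] [-0.5 -1.  -0.9]
47 [ 50.  -21.4] [-0.1 -1.1  0. ]
50 [ 50.9 -18.6] [ 0.4 -2.3 -1. ]
53 [ 51.7 -15.9] [-0.7 -1.3 -0.7]
[51.9 -5.1] [-0.1 -0.3 -0.2]
[51.8  4.6] [ 0.5  0.9 -1.1]
[51.8 14.6] [-0.  -0.5 -0.5]
[51.8 24.5] [-0.4 -0.2  0.4]
[51.8 34.5] [ 0.  -0.5  0.9]
[51.8 44.5] [ 0.5 -0.4  0.5]
10.9
```

```bash
python3 - <<'E'
from h import *
x=jig(manip.get_ee_pos())[0]
for y in list(range(50,60,4))+list(np.arange(59,72,1.5)):
    manip.move_linear(Wp((x,y),.030),feed=.04);f=fj();print(y,np.round(jig(manip.get_ee_pos()),1),f)
    if np.hypot(*f[:2])>20:break
print(manip.get_time_s())
cv2.imwrite("pics/p3.png",cv2.convertScaleAbs(cv2.resize(read_camera("scene")[140:230,210:330,::-1],None,fx=6,fy=6,interpolation=2),alpha=1.6))
E
```

```text
50 [51.9 50.4] [-0.   0.2  0.5]
54 [51.9 54.4] [-0.6 -0.8  0.1]
58 [51.9 58.6] [-0.9 -0.7  0.3]
59.0 [51.8 59.1] [ 0.2 -1.4  0.1]
60.5 [51.5 60.4] [-1.8 -2.6  0.4]
62.0 [51.7 61.2] [-2.1 -4.1  0.1]
63.5 [51.6 61.2] [-2.1 -8.5 -0.1]
65.0 [51.5 61.3] [ -2.5 -10.3  -0.8]
66.5 [51.3 61.4] [ -3.4 -14.6  -0.8]
68.0 [51.1 61.5] [ -2.9 -16.7  -0.6]
69.5 [50.9 61.5] [ -3.5 -20.    0.4]
13.7083
```

View pics/p3.png

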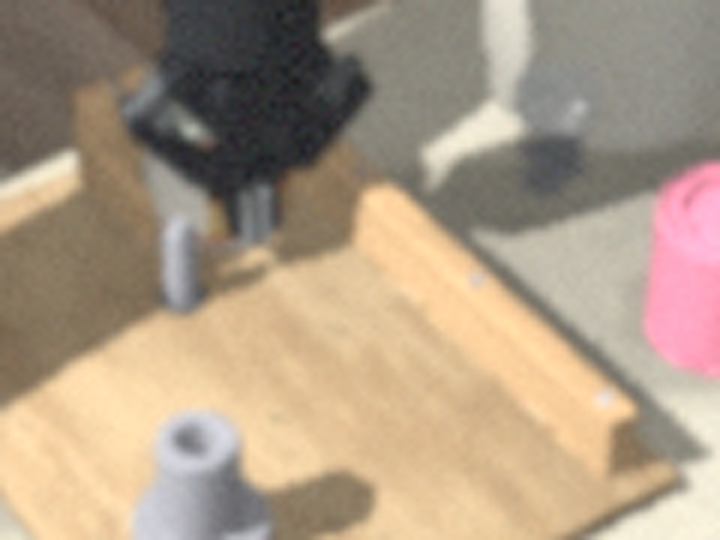

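The tin is against the stop: TCP motion stopped dead at y = 61.3 while the force rose to 20 N. I'll back off, go above the collar, and measure tin and stud from the top camera as I do.

```bash
python3 - <<'E'
from h import *
x,y=jig(manip.get_ee_pos())
manip.move_linear(Wp((x-4,y-25),.030),feed=.1)
manip.move_linear(Wp((x-4,y-25),.18),feed=.2)
c=np.array([-78,-93.4])
manip.reach(Wp(c,.17),[180,0,45+YJ]);manip.grip(.065)
print(manip.get_time_s(),np.round(jig(manip.get_ee_pos()),1),manip.get_qpos(),fj())
a=cv2.convertScaleAbs(cv2.resize(read_camera("top")[158:298,145:325,::-1],None,fx=3.1,fy=3.1,interpolation=2),alpha=1.6)
b=cv2.convertScaleAbs(cv2.resize(read_camera("scene")[150:235,220:305,::-1],(240,240),interpolation=2),alpha=1.6)
o=np.zeros((440,800,3),np.uint8);o[:a.shape[0],:a.shape[1]]=a[:,:558];o[:240,560:]=b
def mark(P,col):
    for u,v in proj("top",W(q,P)):
        cv2.circle(o,(int((u-145+.5)*3.1),int((v-158+.5)*3.1)),2,col,-1)
t=np.linspace(0,6.28,24)
mark([(61.3+38.7*np.cos(k),111.3+38.7*np.sin(k),89) for k in t],(0,0,255))
mark([(6,58.3,12),(6,58.3,62)],(0,255,0))
cv2.imwrite("pics/p4.png",o)
E
```

```text
16.525 [-77.9 -93.4] [-30.57284762  29.13515682  65.21259946 117.68422841 -33.07838894
  54.0828172    3.25197134] [-0.1  0.4  0.3]
```

View pics/p4.png

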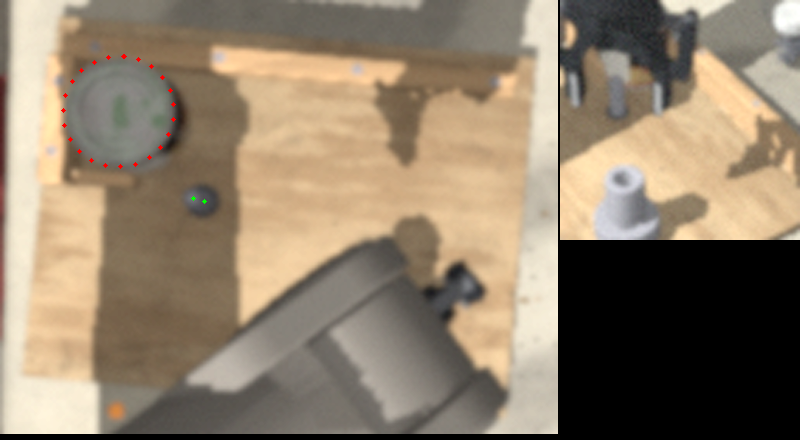

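The tin lid fills the predicted home circle, centred at (119,112), and the stud marks at (193,198) and (204,201) lie on the stud. The inset's apparent overlap of the fingers with the stud is only the view line. Next I'll grasp the collar and carry it over the stud.

```bash
python3 - <<'E'
from h import *
c=np.array([-78,-93.4])
manip.move_linear(Wp(c,.046),feed=.12)
print(fj(),manip.get_ee_pos()[2])
manip.grip(.03,60)
print(manip.get_width(),manip.get_grip_force(),np.round(jig(manip.get_ee_pos()),1))
manip.move_linear(Wp(c,.125),feed=.12);print("lift",fj(),manip.get_width())
manip.move_linear(Wp((6,58.3),.125),feed=.15);manip.pause(.3)
print(manip.get_time_s(),np.round(jig(manip.get_ee_pos()),1),manip.get_ee_pos()[2],fj())
s=read_camera("scene")[:,:,::-1];u0,v0=200,130
o=cv2.convertScaleAbs(cv2.resize(s[v0:v0+95,u0:u0+130],None,fx=6,fy=6,interpolation=2),alpha=1.6)
def mark(P,col):
    for u,v in proj("scene",W(q,P)):cv2.circle(o,(int((u-u0+.5)*6),int((v-v0+.5)*6)),2,col,-1)
t=np.linspace(0,6.28,20);z=12+(125-46)
mark([(6+32*np.cos(k),58.3+32*np.sin(k),z) for k in t],(0,0,255))
mark([(6,58.3,12),(6,58.3,62)],(0,255,0))
cv2.imwrite("pics/p5.png",o)
E
```

```text
[-0.9  0.2 -0.2] 0.04651220089658521
0.03562006538569108 59.6300658211112 [-77.5 -93.5]
lift [ 0.3  0.5 -2.8] 0.0364202287527102
20.5917 [ 5.9 57.9] 0.12509495470200663 [-0.3 -0.6 -2.7]
```

View pics/p5.png

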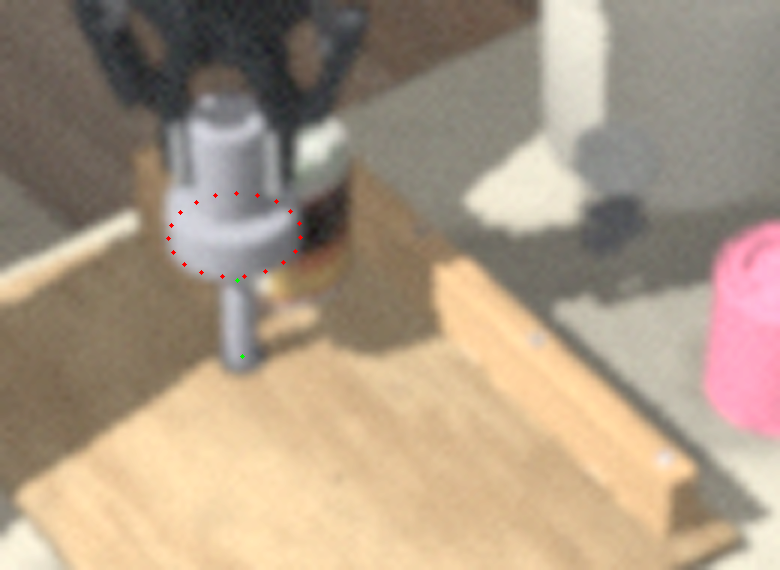

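The held flange at (234,235) matches the predicted ring, and the stud foot at (240,360) matches its mark. Now I'll lower the collar in force-checked steps.

```bash
python3 - <<'E'
from h import *
for z in (.100,.094,.090,.086,.082,.076,.068,.060,.053,.049,.047,.0455,.044,.043):
    manip.move_linear(Wp((6,58.3),z),feed=.06);f=fj();print(z,round(manip.get_ee_pos()[2],4),np.round(jig(manip.get_ee_pos()),1),f)
    if f[2]>12 or np.hypot(*f[:2])>12:break
print(manip.get_time_s())
E
```

```text
0.1 0.0997 [ 5.9 58.1] [-0.2  0.6 -2. ]
0.094 0.0938 [ 5.8 58.4] [-0.8  0.3 -2. ]
0.09 0.0898 [ 5.9 58.3] [-0.7  0.3 -2.6]
0.086 0.0858 [ 5.8 58.3] [ 0.3  0.7 -2.6]
0.082 0.0817 [ 5.8 58.4] [ 0.2  0.4 -2. ]
0.076 0.0756 [ 5.7 58.4] [-0.1  0.1 -2.9]
0.068 0.0675 [ 5.7 58.4] [ 1.   0.3 -2.3]
0.06 0.0596 [ 5.7 58.4] [ 0.4 -0.5 -3. ]
0.053 0.0526 [ 5.7 58.4] [ 0.3 -0.3 -2.4]
0.049 0.0488 [ 5.8 58.3] [ 1.   0.4 -2.6]
0.047 0.0469 [ 6.  58.3] [ 0.4  0.3 -2.3]
0.0455 0.0467 [ 6.1 58.3] [-4.9  1.7 11.4]
0.044 0.0466 [ 6.2 58.3] [-9.7  4.6 28.1]
24.2917
```

Contact came at TCP z = 0.0467, the height at which the collar was gripped on the board, so it is seated. I'll relieve the load, release, retreat upward and look.

```bash
python3 - <<'E'
from h import *
manip.move_linear(Wp((6,58.3),.0465),feed=.03);print(fj())
manip.grip(.062);manip.pause(.2);print(fj())
manip.move_linear(Wp((6,58.3),.20),feed=.12)
manip.reach(Wp((-60,-150),.25),[180,0,45+YJ]);print(manip.get_time_s())
a=cv2.convertScaleAbs(cv2.resize(read_camera("top")[158:298,145:325,::-1],None,fx=2.2,fy=2.2,interpolation=2),alpha=1.6)
s=read_camera("scene")[130:250,200:330,::-1];b=cv2.convertScaleAbs(cv2.resize(s,(400,369),interpolation=2),alpha=1.6)
o=np.zeros((400,800,3),np.uint8);o[:a.shape[0],:396]=a[:,:396];o[:369,400:]=b
t=np.linspace(0,6.28,24)
def mark(x,y,r,z):
    for u,v in proj("top",W(q,[(x+r*np.cos(k),y+r*np.sin(k),z) for k in t])):o[int((v-158+.5)*2.2),int((u-145+.5)*2.2)]=(0,0,255)
mark(61.3,111.3,38.7,89);mark(6,58.3,32,36);mark(6,58.3,19,86)
cv2.imwrite("pics/p6.png",o)
E
```

```text
[-0.5  0.1  5.7]
[ 0.3 -0.4 -0.2]
27.4333
```

View pics/p6.png

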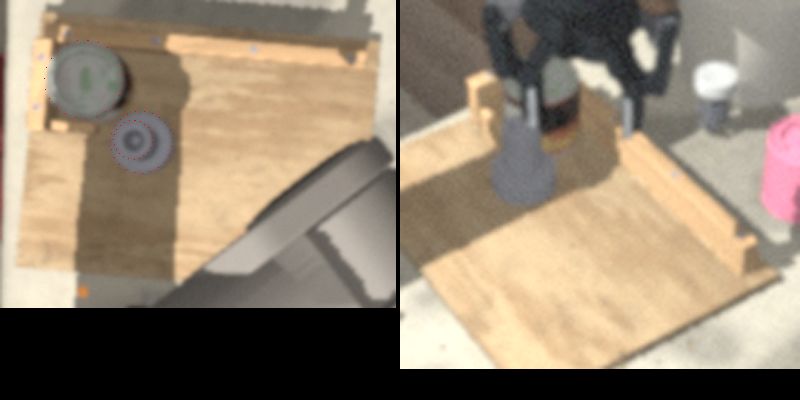

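The collar sits flat on the stud at (142,143), the tin is home at (88,80), and both match their predicted rings. The jar is where it was, and the robot is clear.

```bash
python3 -c "
from workcell import job
print(job.sign_off())"
```

```text
the job is handed in; nothing more can be done
None
```

The tin is home against the fence and end stop, the collar is seated flat on the stud behind it, and I handed the job in at about 27 s with the robot clear; I saw the jar still in place, but did not look again at the tape measure or wood block, which the arm never came near.

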